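Flag the worn shaker mount

ROBOT

A 6-joint arm with a two-finger parallel gripper is mounted at the origin on the work surface. World frame = base frame: x ahead of the robot, y to its left, z up, the work surface at z = 0. Lengths are in m, angles in rad, forces in N, time in s.
With the tool pointing down it reaches from about 0.35 to 0.85 m from the base axis. Payload 8.1 kg.
Tool frame: the origin (TCP) lies on the mounting face of the last link; the fingertips stand 186 mm ahead of it and the grasp point (between the pads) lies 167 mm ahead of it; z points along the fingers, y is the line along which they close (so a half turn about z gives the same grasp; the last joint's range is limited). The gripper opens to 93 mm and grips with 3 to 60 N. Pads are 15 mm wide; open, the fingers measure 128 mm over their backs; the gripper's body (75 mm by 188 mm) begins 65 mm behind the grasp point.
Start: joints at [1.083, 0.13, 1.488, -0, 1.523, -0.085], TCP at [0.235, 0.552, 0.405] pointing down, gripper open.
Joint ranges: [-2.96, 2.96], [-0.89, 2.26], [0.02, 2.5], [-1.34, 4.48], [0, 2.73], [-2.66, 2.66]. Speed limits (rad/s): [2.39, 2.39, 2.79, 3.14, 3.14, 3.14].

INTERFACE

Orientations are given as a rotation vector (axis times angle).
In Python, from plant import read_state, read_camera, camera_params, close_job gives the robot as it stands. The module is installed in compiled form; this text tells all that it offers.
- The arm moves only by the tool servo_tool, never from a script. Its argument "increments" is a list of rows, each an object with "slide": the shift along the tool's x, y, z in mm, a list of three; "dr": the turn, a rotation vector about the tool's x, y, z in rad, a list of three; "jaw": the closure, from 0 (fully open) to 1 (shut). In form: [{"slide": [x, y, z], "dr": [ax, ay, az], "jaw": jaw}, ...]. A call has 1 to 20 rows; each row is the pose to reach, as a shift and turn from the pose commanded when the call began, along the tool's axes at that moment; what a row does not reach only later rows make up. A row lasts 1/10 s, in which the tool goes at most 50 mm and 8.59 degrees, less where a joint would pass 70% of its speed; a pose out of reach is approached as far as the arm can. A call with a gripper value outside its range is refused whole. The fingers move at their own pace and stop on an object; "force" is the grip in N (left out, the last holds). Time passes only in rows, so rows that repeat a pose let the fingers close. It gives the time, the measured TCP pose, the force, the opening and the grip force at its end, in the units of the state.
- read_state(): the state, without advancing time (a new reading comes with each control period).
- read_camera(name): name is "scene" or "top" or "wrist"; returns (picture, depth): 420x560x3 uint8, red, green, blue; 420x560 float32, m along the optical axis (not along the pixel's ray), 0 where there is no reading.
- camera_params(name): a dict with "fx", "fy", "cx", "cy" (pixels), "rvec" (rotation vector, rad) and "tvec" (3), from world to camera coordinates, as OpenCV has them. Camera axes: x right, y down, z forward; pixel columns grow to the right and rows downward; lengths in m; the calibration is good to about 2 mm. The wrist camera is an equidistant fisheye: a pixel r from the principal point sees the ray r / f radians off the axis. A picture is of the moment at which its call begins: read the wrist's pose just before it. camera_params takes no time and is no camera call; for the wrist camera it gives the pose at the moment of the call.
- close_job(): hands the job in; it is judged then, once.
The state is a dict: "t": time; "q": joint angles; "dq": joint speeds; "joint_torque": joint torques, N m; "tool_pos": TCP position; "orientation": TCP orientation; "force": force on the tool from outside, world axes, zero at the start; "wrist_torque": the same for the moment, N m; "opening": finger opening in m; "gripper_force": force on a finger pad.
Only numpy, scipy, OpenCV 4.12 (cv2) and the standard library are available. Lean on these libraries where they do the work, as an engineer would, in place of code of your own. Each camera call takes 0.05 s, during which the arm holds its last target. There are 200 camera calls.

TASK

Three spring mounts from the lab shaker sit in checking blocks. Working from the robot's left to its right, press each round pad down by a few millimetres with the fingertips and let it spring back, then push the white tag beside the softest pad fully down. Only press and push: do not pull any tag up, leave the other two tags up and the things around the blocks where they are.

Things in the scene. Friction and masses are not known exactly. Their poses are not given: they have to be found in the camera images.
- block_left: Checking block farthest to the robot's left (+y): a fixed aluminium block 120 (its x) by 64 (its y) by 30 mm high. Origin: centre of its underside. On top, 28 mm towards its +x from the centre, is a round spring-mounted pad; 36 mm towards its -x stands that pad's white tag. +x of the block points roughly away from the robot.
- pad_left_top (a point): Centre of the pad's top face at rest, 56 mm above the bench (fixed to the block; does not follow the pad down). Pad: rubber-faced steel disc 48 mm across on a coil spring; travels 12 mm down, springs back. The three look alike and yield from about 1 N; then one takes about 0.35 N per mm, the others 0.95 or more. Which is soft changes.
- tag_left_top (a point): Centre of the tag's top face, moving with the tag; z up. The tag is an upright white plastic tab with a flat top 14 mm (block x) by 30 mm (block y), its top about 44 mm above the bench when up and 32 mm when fully down (2 mm proud of the block).
- tag_left (a joint): How far this tag is pushed down, m: 0 to 0.002 at the start, 0.012 fully down; negative if it is pulled up. It moves straight down against about 2.5 N of friction and stays where it is left.
- block_middle: Checking block in the middle: a fixed aluminium block 120 (its x) by 64 (its y) by 30 mm high. Origin: centre of its underside. On top, 28 mm towards its +x from the centre, is a round spring-mounted pad; 36 mm towards its -x stands that pad's white tag. +x of the block points roughly away from the robot.
- pad_middle_top (a point): Centre of the pad's top face at rest, 56 mm above the bench (fixed to the block; does not follow the pad down). Pad: rubber-faced steel disc 48 mm across on a coil spring; travels 12 mm down, springs back. The three look alike and yield from about 1 N; then one takes about 0.35 N per mm, the others 0.95 or more. Which is soft changes.
- tag_middle_top (a point): Centre of the tag's top face, moving with the tag; z up. The tag is an upright white plastic tab with a flat top 14 mm (block x) by 30 mm (block y), its top about 44 mm above the bench when up and 32 mm when fully down (2 mm proud of the block).
- tag_middle (a joint): How far this tag is pushed down, m: 0 to 0.002 at the start, 0.012 fully down; negative if it is pulled up. It moves straight down against about 2.5 N of friction and stays where it is left.
- block_right: Checking block farthest to the robot's right (-y): a fixed aluminium block 120 (its x) by 64 (its y) by 30 mm high. Origin: centre of its underside. On top, 28 mm towards its +x from the centre, is a round spring-mounted pad; 36 mm towards its -x stands that pad's white tag. +x of the block points roughly away from the robot.
- pad_right_top (a point): Centre of the pad's top face at rest, 56 mm above the bench (fixed to the block; does not follow the pad down). Pad: rubber-faced steel disc 48 mm across on a coil spring; travels 12 mm down, springs back. The three look alike and yield from about 1 N; then one takes about 0.35 N per mm, the others 0.95 or more. Which is soft changes.
- tag_right_top (a point): Centre of the tag's top face, moving with the tag; z up. The tag is an upright white plastic tab with a flat top 14 mm (block x) by 30 mm (block y), its top about 44 mm above the bench when up and 32 mm when fully down (2 mm proud of the block).
- tag_right (a joint): How far this tag is pushed down, m: 0 to 0.002 at the start, 0.012 fully down; negative if it is pulled up. It moves straight down against about 2.5 N of friction and stays where it is left.
- vial: Bystander: small amber glass vial, 28 across, 55 high mm; loose, leave it alone. Origin: centre of its underside.
- jar: Bystander: small clear jar, 32 across, 45 high mm; loose, leave it alone. Origin: centre of its underside.
- beaker: Bystander: glass beaker, 60 across, 70 high mm; loose, leave it alone. Origin: centre of its underside.
- slide_box: Bystander: black plastic slide box, 85 x 60 x 32 mm; loose, leave it alone. Origin: centre of its underside.
- driver: Bystander: screwdriver lying on the bench, about 200 mm long; loose, leave it alone. Origin: under its middle.
- timer: Bystander: white bench timer, 60 x 70 x 18 mm; loose, leave it alone. Origin: centre of its underside.
- reagent: Bystander: clear reagent bottle, 60 across, 120 high mm; loose, leave it alone. Origin: centre of its underside.
There are look-alikes about, which are no part of the job. What is shaped like the block_right but purple is not meant.

How it is judged:
By the outcome, as a careful person would: the job done as asked, in the order asked, and still so for the second after the job is handed in, with the robot touching nothing.
It also fails if it takes over 54 s, if anything falls off the work surface, if the arm or the gripper's body presses on something with over 40 N, if the wrist force passes 120 N, or if a joint passes its speed limit or range.

## Working session

There is one attempt and no reset: what is moved stays moved. The work goes in short steps, Python scripts to look and compute and a tool call to move; the robot and the scene stay as the last step left them, time stands still between calls to the robot, and variables do not carry over. Pictures are saved under pics/ and viewed, at most 10 in all, crops included, and the job is handed in when it is done.

Besides the shell and the picture viewer there is one more tool, called after "Call:" as a command line: name --argument value ..., lists and objects as JSON in quotes. servo_tool: Moves the arm, as the interface text tells. Its arguments: {"type":"object","properties":{"increments":{"type":"array"},"force":{"type":"number"}},"required":["increments"]}

```bash
mkdir -p pics
cat > h.py <<'E'
import numpy as np, cv2
from plant import *
def snap(n):
    p,d=read_camera(n); np.savez(f'{n}.npz',p=p,d=d); return p,d
def w(n,u,v,d=None,z=None):
    c=camera_params(n); R=cv2.Rodrigues(np.array(c['rvec'],float))[0]; t=np.array(c['tvec'])
    r=np.array([(u-c['cx'])/c['fx'],(v-c['cy'])/c['fy'],1.])
    o=-R.T@t; k=R.T@r
    s=d if z is None else (z-o[2])/k[2]
    return o+s*k
E
python3 - <<'E'
from h import *
for n in('scene','top'):
    p,d=snap(n); cv2.imwrite(f'pics/{n}1.png',p[...,::-1])
print(read_state())
E
```

```text
{'t': 0.1, 'q': array([ 1.08262299e+00,  1.31081064e-01,  1.48918820e+00,  2.05599837e-05,
        1.52296478e+00, -8.53809889e-02]), 'dq': array([ 0.00055941, -0.00156177, -0.0030893 , -0.00024551, -0.00082323,
       -0.00145974]), 'joint_torque': array([ 3.63948211e-04, -5.61344755e+01, -4.93093264e+01,  7.69571029e-02,
        2.91486183e-02, -4.92789263e-05]), 'tool_pos': array([0.23506241, 0.55181569, 0.40378502]), 'orientation': array([-6.28340815e-01, -3.07762009e+00,  2.46349415e-03]), 'force': array([ 0.00072416, -0.52027478, -0.13863796]), 'wrist_torque': array([-0.00347435,  0.00369268, -0.03975297]), 'gripper_force': 0.0, 'opening': 0.0930659143800193}
```

View pics/top1.png

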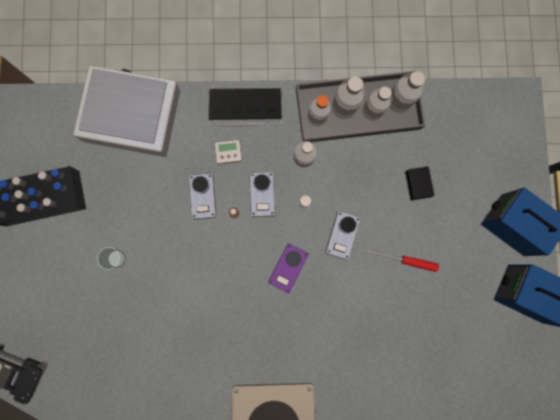

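View pics/scene1.png

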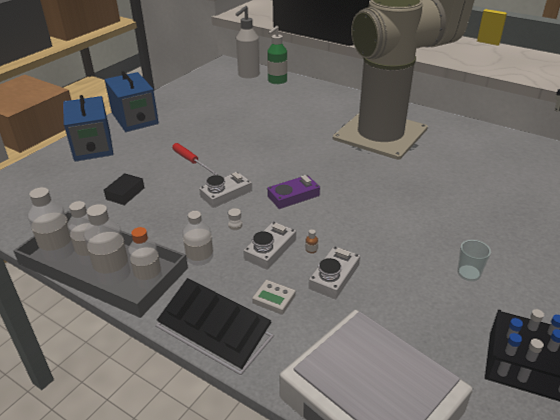

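The top view shows four blocks: silver at (202,195), (262,194) and (343,235), and purple at (289,268). The silver ones are left, middle and right; the purple one is the look-alike. I'll confirm this in an enlarged crop.

Run:
```python
from h import *
p=np.load('top.npz')['p'][160:300,180:370]
cv2.imwrite('pics/crop.png',cv2.resize(p[...,::-1],None,fx=4,fy=4,interpolation=cv2.INTER_CUBIC))
c=camera_params('top');print(c)
```

```text
{'fx': 468.7281068986069, 'fy': 468.7281068986069, 'cx': 275.86450017386, 'cy': 214.7223383295965, 'rvec': array([ 2.15403342, -2.2015054 ,  0.14585069]), 'tvec': array([-0.00712114,  0.5576331 ,  1.23907348])}
```

View pics/crop.png

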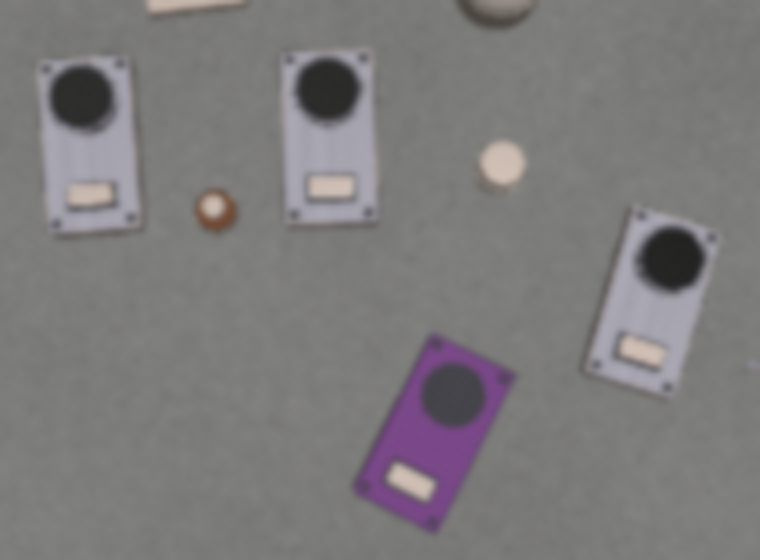

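The crop confirms it. The pads are at crop (82,97), (327,89) and (671,258), and the tags at (91,194), (331,187) and (641,350). The purple block at (435,435) is excluded. Next I'll compute the positions.

```bash
cat >> h.py <<'E'
P={}
def targets():
    for n,a,b in(('left',(82,97),(91,194)),('middle',(327,89),(331,187)),('right',(671,258),(641,350))):
        f=lambda q,z:w('top',(q[0]+.5)/4-.5+180,(q[1]+.5)/4-.5+160,z=z)
        P['p_'+n]=f(a,.056);P['t_'+n]=f(b,.043)
    return P
from scipy.spatial.transform import Rotation as Ro
def delta(xy,ztip,yaw=None):
    s=read_state();R=Ro.from_rotvec(s['orientation']);p=s['tool_pos']
    # tool down, tool y along (block) yaw+90
    if yaw is None: yaw=0
    c=[Ro.from_euler('z',yaw+k)*Ro.from_euler('x',np.pi) for k in(0,np.pi)]
    best=min(c,key=lambda g:(R.inv()*g).magnitude())
    goal=np.array([xy[0],xy[1],ztip+.186])
    return (R.inv().apply(goal-p)*1000).round(1),(R.inv()*best).as_rotvec().round(3)
E
python3 - <<'E'
from h import *
t=targets()
for k in t: print(k,t[k].round(4))
for n in('left','middle','right'):
    v=t['p_'+n]-t['t_'+n]; yaw=np.arctan2(v[1],v[0]); print(n,np.hypot(*v[:2]),yaw)
    d=np.load('top.npz')['d']
print(Ro.from_rotvec(read_state()['orientation']).as_matrix().round(3))
v=t['p_left']-t['t_left'];print(delta(t['p_left'],.075,np.arctan2(v[1],v[0])))
print(w('top',305,150,z=.1), w('top',233.5,212,z=.055),w('top',306,201,z=.045))
E
```

```text
p_left [0.6413 0.1811 0.056 ]
t_left [0.5777 0.1772 0.043 ]
p_middle [0.6436 0.0181 0.056 ]
t_middle [0.5792 0.0168 0.043 ]
p_right [ 0.5256 -0.208   0.056 ]
t_right [ 0.4655 -0.1878  0.043 ]
left 0.06362919117280945 0.06085544480412783
middle 0.06436604885187668 0.020660035002001444
right 0.06337979576973628 -0.3244089247352008
[[-0.92   0.392 -0.001]
 [ 0.392  0.92  -0.001]
 [ 0.    -0.002 -1.   ]]
(array([-519. , -181.6,  143. ]), array([-0.002, -0.001, -0.464]))
[ 0.71758549 -0.09711076  0.1       ] [0.56423027 0.09354203 0.055     ] [ 0.59121125 -0.10079028  0.045     ]
```

Call:
servo_tool --increments '[{"slide": [-519,-181.6,60],"dr": [-0.002,-0.001,-0.464],"jaw": 1},{"slide": [-519,-181.6,60],"dr": [-0.002,-0.001,-0.464],"jaw": 1},{"slide": [-519,-181.6,60],"dr": [-0.002,-0.001,-0.464],"jaw": 1},{"slide": [-519,-181.6,60],"dr": [-0.002,-0.001,-0.464],"jaw": 1},{"slide": [-519,-181.6,60],"dr": [-0.002,-0.001,-0.464],"jaw": 1},{"slide": [-519,-181.6,60],"dr": [-0.002,-0.001,-0.464],"jaw": 1},{"slide": [-519,-181.6,60],"dr": [-0.002,-0.001,-0.464],"jaw": 1},{"slide": [-519,-181.6,60],"dr": [-0.002,-0.001,-0.464],"jaw": 1},{"slide": [-519,-181.6,60],"dr": [-0.002,-0.001,-0.464],"jaw": 1},{"slide": [-519,-181.6,60],"dr": [-0.002,-0.001,-0.464],"jaw": 1},{"slide": [-519,-181.6,60],"dr": [-0.002,-0.001,-0.464],"jaw": 1},{"slide": [-519,-181.6,60],"dr": [-0.002,-0.001,-0.464],"jaw": 1},{"slide": [-519,-181.6,60],"dr": [-0.002,-0.001,-0.464],"jaw": 1},{"slide": [-519,-181.6,100],"dr": [-0.002,-0.001,-0.464],"jaw": 1},{"slide": [-519,-181.6,143],"dr": [-0.002,-0.001,-0.464],"jaw": 1},{"slide": [-519,-181.6,143],"dr": [-0.002,-0.001,-0.464],"jaw": 1},{"slide": [-519,-181.6,143],"dr": [-0.002,-0.001,-0.464],"jaw": 1},{"slide": [-519,-181.6,143],"dr": [-0.002,-0.001,-0.464],"jaw": 1}]' --force 20

```text
t: 1.9
tool_pos: [0.642, 0.1826, 0.265]
orientation: [-0.098, 3.135, 0.004]
force: [0.5, -0.2, 0.7]
opening: 0.0002
gripper_force: 0.0
```

Run:
```python
from h import *
t=targets();print(delta(t['p_left'],.058,.061))
s=read_state();print(s['t'],s['tool_pos'],s['force'],s['opening'])
p,d=snap('wrist'); cv2.imwrite('pics/w1.png',p[...,::-1])
print(read_state()['force'])
```

```text
(array([ 0.9, -1.5, 20.9]), array([0.002, 0.005, 0.001]))
1.9 [0.64198576 0.18260957 0.26495247] [ 0.49685481 -0.15939662  0.67360991] 0.0002499468083067146
[ 0.56713354  0.56502015 -0.41335019]
```

View pics/w1.png

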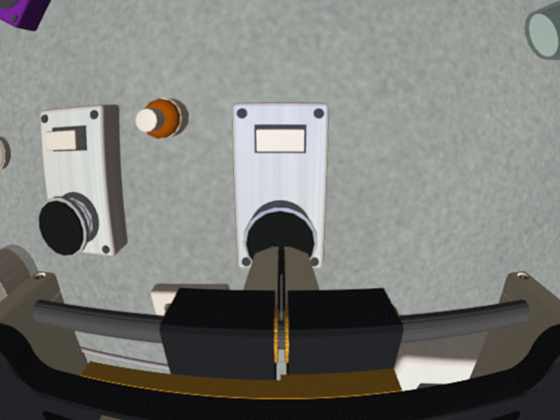

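The wrist view shows the closed fingertips over the left pad (280,232), square with the block.

Call:
servo_tool --increments '[{"slide": [1,-1.5,10],"dr": [0,0,0],"jaw": 1},{"slide": [1,-1.5,20],"dr": [0,0,0],"jaw": 1},{"slide": [1,-1.5,23],"dr": [0,0,0],"jaw": 1},{"slide": [1,-1.5,26],"dr": [0,0,0],"jaw": 1},{"slide": [1,-1.5,28],"dr": [0,0,0],"jaw": 1},{"slide": [1,-1.5,28],"dr": [0,0,0],"jaw": 1},{"slide": [1,-1.5,28],"dr": [0,0,0],"jaw": 1},{"slide": [1,-1.5,28],"dr": [0,0,0],"jaw": 1}]'

```text
t: 2.75
tool_pos: [0.6407, 0.1799, 0.2349]
orientation: [-0.096, 3.139, 0.003]
force: [-4.9, -1.0, 10.0]
opening: 0.0005
gripper_force: 5.2
```

```bash
cat >> h.py <<'E'
def favg(n=8):
    F=[];Z=[]
    for _ in range(n):
        read_camera('top'); s=read_state();F.append(s['force']);Z.append(s['tool_pos'])
    print(s['t'],np.mean(F,0).round(2),np.std(F,0).round(2),'tip',(np.mean(Z,0)-[0,0,.186]).round(4))
E
python3 -c "
from h import *
favg()"
```

```text
3.15 [-4.45 -1.05 10.41] [0.5  0.32 0.42] tip [0.6407 0.1799 0.049 ]
```

Left pad: 10.4 N at 7 mm, so about 1.3 N/mm, which is stiff. Release and go on to the middle one.

```bash
python3 -c "
from h import *
t=targets();print(delta(t['p_middle'],.07,.02))"
```

```text
(array([   7. , -161.6,  -21.3]), array([0.002, 0.002, 0.041]))
```

Call:
servo_tool --increments '[{"slide": [0,0,-6],"dr": [0,0,0],"jaw": 1},{"slide": [0,0,-16],"dr": [0,0,0],"jaw": 1},{"slide": [0,0,-36],"dr": [0,0,0],"jaw": 1},{"slide": [0,0,-36],"dr": [0,0,0],"jaw": 1},{"slide": [7,-50,-36],"dr": [0,0,0.04],"jaw": 1},{"slide": [7,-90,-36],"dr": [0,0,0.04],"jaw": 1},{"slide": [7,-130,-36],"dr": [0,0,0.04],"jaw": 1},{"slide": [7,-161.6,-36],"dr": [0,0,0.04],"jaw": 1},{"slide": [7,-161.6,-36],"dr": [0,0,0.04],"jaw": 1},{"slide": [7,-161.6,-21],"dr": [0,0,0.04],"jaw": 1},{"slide": [7,-161.6,-21],"dr": [0,0,0.04],"jaw": 1},{"slide": [7,-161.6,-21],"dr": [0,0,0.04],"jaw": 1},{"slide": [7,-161.6,-21],"dr": [0,0,0.04],"jaw": 1}]'

```text
t: 4.45
tool_pos: [0.6433, 0.0194, 0.2541]
orientation: [-0.036, 3.141, 0.003]
force: [0.0, 0.3, -0.4]
opening: 0.0003
gripper_force: 0.0
```

```bash
python3 -c "
from h import *
favg(4);t=targets();print(delta(t['p_middle'],.051,.02))"
```

```text
4.65 [-0.08 -0.36 -0.78] [0.18 0.17 0.37] tip [0.6436 0.019  0.0687]
(array([ 0.1, -0.7, 17.8]), array([0.002, 0.002, 0.002]))
```

Call:
servo_tool --increments '[{"slide": [0,-1,6],"dr": [0,0,0],"jaw": 1},{"slide": [0,-1,10],"dr": [0,0,0],"jaw": 1},{"slide": [0,-1,13],"dr": [0,0,0],"jaw": 1},{"slide": [0,-1,15],"dr": [0,0,0],"jaw": 1},{"slide": [0,-1,17],"dr": [0,0,0],"jaw": 1},{"slide": [0,-1,17],"dr": [0,0,0],"jaw": 1},{"slide": [0,-1,17],"dr": [0,0,0],"jaw": 1},{"slide": [0,-1,17],"dr": [0,0,0],"jaw": 1}]'

```text
t: 5.45
tool_pos: [0.6434, 0.0172, 0.2378]
orientation: [-0.033, 3.141, 0.003]
force: [-3.6, 0.4, 5.6]
opening: 0.0002
gripper_force: 2.7
```

```bash
python3 -c "
from h import *
favg();t=targets();print(delta(t['p_right'],.07,-.324))"
```

```text
5.85 [-3.91 -0.26  5.61] [0.31 0.37 0.68] tip [0.6434 0.0172 0.0518]
(array([ 122.5, -222.6,  -18.7]), array([0.002, 0.001, 0.345]))
```

Middle pad: 5.6 N at about 4.3 mm, so about 1 N/mm, also stiff. Now the right one.

Call:
servo_tool --increments '[{"slide": [0,0,-6],"dr": [0,0,0],"jaw": 1},{"slide": [0,0,-16],"dr": [0,0,0],"jaw": 1},{"slide": [0,0,-40],"dr": [0,0,0],"jaw": 1},{"slide": [0,0,-40],"dr": [0,0,0],"jaw": 1},{"slide": [20,-40,-40],"dr": [0,0,0.06],"jaw": 1},{"slide": [40,-80,-40],"dr": [0,0,0.13],"jaw": 1},{"slide": [62,-120,-40],"dr": [0,0,0.2],"jaw": 1},{"slide": [85,-160,-40],"dr": [0,0,0.26],"jaw": 1},{"slide": [105,-195,-40],"dr": [0,0,0.32],"jaw": 1},{"slide": [122.5,-222.6,-40],"dr": [0,0,0.345],"jaw": 1},{"slide": [122.5,-222.6,-40],"dr": [0,0,0.345],"jaw": 1},{"slide": [122.5,-222.6,-19],"dr": [0,0,0.345],"jaw": 1},{"slide": [122.5,-222.6,-19],"dr": [0,0,0.345],"jaw": 1},{"slide": [122.5,-222.6,-19],"dr": [0,0,0.345],"jaw": 1},{"slide": [122.5,-222.6,-19],"dr": [0,0,0.345],"jaw": 1}]'

```text
t: 7.35
tool_pos: [0.5262, -0.2075, 0.2565]
orientation: [0.505, 3.099, 0.003]
force: [-0.4, 0.1, -0.3]
opening: 0.0004
gripper_force: 0.0
```

```bash
python3 -c "
from h import *
favg(4);t=targets();print(delta(t['p_right'],.051,-.324))"
```

```text
7.55 [-0.09 -0.01  0.24] [0.27 0.5  0.65] tip [ 0.5262 -0.2077  0.0707]
(array([ 0.5, -0.5, 19.6]), array([0.002, 0.002, 0.001]))
```

Call:
servo_tool --increments '[{"slide": [0,0,6],"dr": [0,0,0],"jaw": 1},{"slide": [0,0,10],"dr": [0,0,0],"jaw": 1},{"slide": [0,0,13],"dr": [0,0,0],"jaw": 1},{"slide": [0,0,16],"dr": [0,0,0],"jaw": 1},{"slide": [0,0,19],"dr": [0,0,0],"jaw": 1},{"slide": [0,0,19],"dr": [0,0,0],"jaw": 1},{"slide": [0,0,19],"dr": [0,0,0],"jaw": 1},{"slide": [0,0,19],"dr": [0,0,0],"jaw": 1}]'

```text
t: 8.35
tool_pos: [0.5258, -0.2079, 0.2371]
orientation: [0.506, 3.099, 0.003]
force: [-1.2, 0.9, 2.9]
opening: 0.0002
gripper_force: 1.4
```

```bash
python3 -c "
from h import *
favg();t=targets();print(delta(t['t_right'],.055,-.324))"
```

```text
8.75 [-1.97  0.77  2.84] [0.43 0.26 0.55] tip [ 0.5258 -0.2079  0.051 ]
(array([63.6, -0.1, -4.1]), array([0.002, 0.001, 0.   ]))
```

Right pad: 2.84 N at 5 mm, so about 0.37 N/mm, which makes it the soft one. Release and go above its tag.

Call:
servo_tool --increments '[{"slide": [0,0,-6],"dr": [0,0,0],"jaw": 1},{"slide": [0,0,-16],"dr": [0,0,0],"jaw": 1},{"slide": [0,0,-34],"dr": [0,0,0],"jaw": 1},{"slide": [0,0,-34],"dr": [0,0,0],"jaw": 1},{"slide": [32,0,-34],"dr": [0,0,0],"jaw": 1},{"slide": [63.5,0,-34],"dr": [0,0,0],"jaw": 1},{"slide": [63.5,0,-34],"dr": [0,0,0],"jaw": 1},{"slide": [63.5,0,-15],"dr": [0,0,0],"jaw": 1},{"slide": [63.5,0,-4],"dr": [0,0,0],"jaw": 1},{"slide": [63.5,0,-4],"dr": [0,0,0],"jaw": 1},{"slide": [63.5,0,-4],"dr": [0,0,0],"jaw": 1},{"slide": [63.5,0,-4],"dr": [0,0,0],"jaw": 1}]'

```text
t: 9.95
tool_pos: [0.466, -0.1879, 0.2414]
orientation: [0.506, 3.099, 0.003]
force: [-0.3, 0.4, 0.2]
opening: 0.0007
gripper_force: 0.0
```

```bash
python3 -c "
from h import *
favg(3);t=targets();print(delta(t['t_right'],.032,-.324))
p,d=snap('wrist'); cv2.imwrite('pics/w2.png',p[...,::-1])"
```

```text
10.1 [0.04 0.06 0.55] [0.37 0.32 0.43] tip [ 0.466  -0.1879  0.0555]
(array([ 0.5, -0.1, 23.5]), array([0.002, 0.002, 0.   ]))
```

View pics/w2.png

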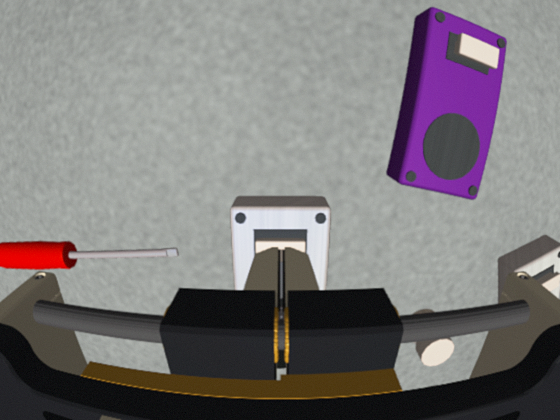

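The fingertips are over the right tag (280,243), and the driver and jar are clear. Push down.

Call:
servo_tool --increments '[{"slide": [0,0,6],"dr": [0,0,0],"jaw": 1},{"slide": [0,0,10],"dr": [0,0,0],"jaw": 1},{"slide": [0,0,14],"dr": [0,0,0],"jaw": 1},{"slide": [0,0,18],"dr": [0,0,0],"jaw": 1},{"slide": [0,0,21],"dr": [0,0,0],"jaw": 1},{"slide": [0,0,23],"dr": [0,0,0],"jaw": 1},{"slide": [0,0,24],"dr": [0,0,0],"jaw": 1},{"slide": [0,0,25],"dr": [0,0,0],"jaw": 1},{"slide": [0,0,25],"dr": [0,0,0],"jaw": 1},{"slide": [0,0,25],"dr": [0,0,0],"jaw": 1},{"slide": [0,0,25],"dr": [0,0,0],"jaw": 1}]'

```text
t: 11.25
tool_pos: [0.4658, -0.1877, 0.2181]
orientation: [0.506, 3.1, 0.003]
force: [-13.2, 4.9, 26.8]
opening: 0.0003
gripper_force: 13.5
```

```bash
python3 -c "
from h import *
favg(4)"
```

```text
11.45 [-11.93   5.45  27.23] [0.73 0.37 0.19] tip [ 0.4658 -0.1877  0.0321]
```

The tag is on its stop: tip at 32.1 mm with 27 N. Lift away and check.

Call:
servo_tool --increments '[{"slide": [0,0,-5],"dr": [0,0,0],"jaw": 1},{"slide": [0,0,-20],"dr": [0,0,0],"jaw": 1},{"slide": [0,0,-60],"dr": [0,0,0],"jaw": 1},{"slide": [0,0,-100],"dr": [0,0,0],"jaw": 1},{"slide": [80,0,-140],"dr": [0,0,0],"jaw": 1},{"slide": [80,0,-140],"dr": [0,0,0],"jaw": 1},{"slide": [80,0,-140],"dr": [0,0,0],"jaw": 1},{"slide": [80,0,-140],"dr": [0,0,0],"jaw": 1},{"slide": [80,0,-140],"dr": [0,0,0],"jaw": 1}]'

```text
t: 12.35
tool_pos: [0.3898, -0.1625, 0.3551]
orientation: [0.506, 3.1, 0.004]
force: [-0.2, -0.3, 0.8]
opening: 0.0005
gripper_force: 0.0
```

Run:
```python
from h import *
p,d=snap('wrist'); q,_=snap('scene')
c=cv2.resize(q[160:310,180:370],None,fx=3,fy=3,interpolation=cv2.INTER_CUBIC)
cv2.imwrite('pics/s2.png',c[...,::-1]); print(read_state()['tool_pos'])
```

```text
[ 0.38988566 -0.16254431  0.3546179 ]
```

View pics/s2.png

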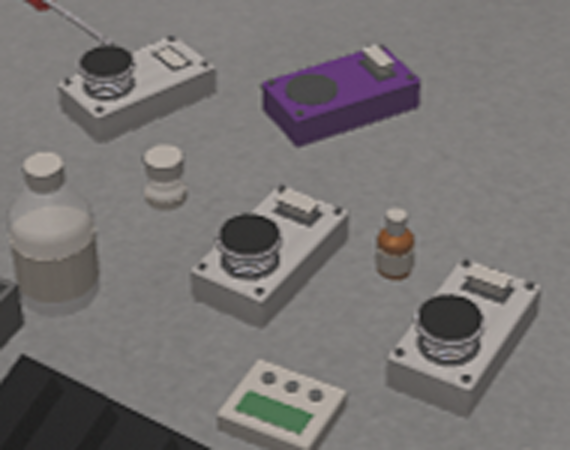

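The right block's tag (172,57) is down flush. The other two tags, (298,207) and (487,278), are still up, the pads have sprung back, and the bystanders are in place. Handing in.

```bash
python3 -c "
from plant import *
print(close_job())"
```

```text
the job is handed in; nothing more can be done
None
```

I pressed the three pads left to right; the right one was softest (about 0.37 N/mm against 1.0 and 1.3), so I pushed its tag fully down, left everything else alone and handed the job in at about 12.5 s.

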